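Pack the lid-press heads for refacing

ROBOT

A 7-joint arm with a two-finger parallel gripper is mounted at the origin on a cart in front of the work surface, level with it; the furniture and walls round the work are solid. World frame = base frame: x ahead of the robot, y to its left, z up, the work surface at z = 0. Lengths are in m, angles in rad, forces in N, time in s.
With the tool pointing down it reaches from about 0.4 to 0.85 m from the base axis. Payload 4.5 kg.
Tool frame: the origin (TCP) lies at the very end of the fingers, on their centre line; the grasp point (between the pads) lies 19 mm behind it (tcp_to_grasp is the z of the grasp point in the tool frame, in m); z points along the fingers, y is the line along which they close (so a half turn about z gives the same grasp; the last joint's range is limited). The gripper opens to 88 mm and grips with 3 to 60 N. Pads are 18 mm wide; open, the fingers measure 123 mm over their backs; the gripper's body (75 mm by 187 mm) begins 45 mm behind the grasp point.
Start: joints at [1.246, 0.689, -0.195, 1.565, 0.157, 0.902, -0.215], TCP at [0.219, -0.585, 0.239] pointing down, gripper open.
Joint ranges: [-3.01, 3.01], [-0.46, 2.08], [-1.47, 1.51], [0.13, 2.56], [-1, 4.14], [0.04, 2.09], [-2.66, 2.66]. Speed limits (rad/s): [2.57, 2.57, 3.14, 3.14, 3.14, 3.14, 3.14].

INTERFACE

Orientations are given as a unit quaternion [x, y, z, w].
In Python, from plant import * gives the robot as it stands. The module is installed in compiled form; this text tells all that it offers.
- The arm moves only by the shell command python3 -m jog 'ROWS' [OPENING] [FORCE]. ROWS is JSON, a list that holds one entry, the list of rows, each a list of 6 numbers: the shift along the tool's x, y, z in m, then the turn, a rotation vector about the tool's x, y, z in rad. In form: [[[dx, dy, dz, ax, ay, az], ...]]. A call has 1 to 12 rows; each row shifts and turns the commanded pose from where the row before left it, along the tool's axes as they then stand; what a row does not reach is not made up. A row lasts 1/8 s, in which the tool goes at most 62.5 mm and 10.7 degrees, less where a joint would pass 70% of its speed; a pose out of reach is approached as far as the arm can. A call with a gripper value outside its range is refused whole. OPENING is the finger opening in m, from 0 to 0.0881, set as the call begins (- or left out, the last holds). The fingers move at their own pace and stop on an object; FORCE is the grip in N (left out, the last holds). Time passes only in rows, so rows that do not move let the fingers close. It gives the time, the measured TCP pose, the force, the opening and the grip force at its end, in the units of the state.
- get_state(): the state, without advancing time (a new reading comes with each control period).
- snapshot(name): name is "scene" or "side" or "wrist"; returns a dict with "frame" (384x512x3 uint8, red, green, blue), "mtx" (3x3 intrinsics, pixels), "xyz" and "orientation" of the camera in the world; the wrist camera has in their place "mount" (4x4, takes a point from camera to tool coordinates, whose origin is the TCP and whose axes are the flange's). Camera axes: x right, y down, z forward; pixel columns grow to the right and rows downward; lengths in m; the calibration is good to about 2 mm. A picture is of the moment at which its call begins: read the wrist's pose just before it. There is no depth.
- finish_job(): hands the job in; it is judged then, once.
The state is a dict: "clock": time; "q": joint angles; "qd": joint speeds; "joint_torque": joint torques, N m; "tool_pos": TCP position; "eef_rot": TCP orientation; "contact_force": force on the tool from outside, world axes, zero at the start; "moment": the same for the moment, N m; "opening": opening from 0.0 (shut) to 1.0 (fully open); "finger_force": force on a finger pad.
Only numpy, scipy, OpenCV 4.12 (cv2) and the standard library are available. Lean on these libraries where they do the work, as an engineer would, in place of code of your own. Each camera call takes 0.05 s, during which the arm holds its last target. There are 200 camera calls.

TASK

The lid-press heads in the green drawer unit are going out to be refaced. Pull the drawer open, stand every head you find in it shank up in a bay of its own in the blue tooling case, and lay the orange screwdriver from the bench lengthways in the case's front tray. Then push the drawer fully home and lower the case's lid gently until it is shut, without slamming it, leaving the other things on the bench as they are.

Things in the scene. Friction and masses are not known exactly. Their poses are not given: they have to be found in the camera images.
- drawer (a joint): slide of the drawer, in m: 0 = fully home (shut), 0.150 = fully out at its stop; slides out toward the unit's own -x (its front). Stiff slides (1.5 N plus 6 N per m/s); it stays where it is left and has no catch
- drawer_handle (a point): middle of the steel bar handle on the drawer front; moves with the drawer. The bar is 115 mm long along the unit's y, about 10 mm thick, its centre 35 mm out from the front plate, 58 mm above the bench and 25 mm below the unit's top: it can be taken from above
- drawer_unit: green sheet-steel drawer unit, fixed, 205 deep (x) x 199 wide (y) x 82 mm high. Origin: centre of underside; -x is its front, where the drawer comes out. Drawer floor 15 mm above the bench, a 150 x 175 mm space for the heads (a low cross rail parts off the drawer's rear end), side walls up to 38 mm, front plate up to 74 mm above the bench. Fully out, that space stands wholly clear of the unit
- case: blue tooling case, fixed, open; 172 deep (x) x 272 wide (y), base 66 mm high, walls 5 mm, floor 7 mm above the bench. Origin: centre of underside; +x is the hinge side, -x the front. Front tray: x -81 to -9 (middle -45), y +-131 mm. Four bays behind: x -5 to +65 mm, 60 to 65 mm wide; bays and tray are parted by ridges 20 mm high above the floor, 4 mm thick, at y = -64, 0, +64 and x = -7 mm, with a 16 mm ledge behind
- bay_1 (a point): middle of the floor of bay 1 of the case (bays 1 to 4 run from the case's -y end to its +y end)
- bay_2 (a point): middle of the floor of bay 2 of the case (bays 1 to 4 run from the case's -y end to its +y end)
- bay_3 (a point): middle of the floor of bay 3 of the case (bays 1 to 4 run from the case's -y end to its +y end)
- bay_4 (a point): middle of the floor of bay 4 of the case (bays 1 to 4 run from the case's -y end to its +y end)
- case_lid (a joint): hinge of the case's lid, in rad: 0 = shut on the base, grows as it opens; 1.57 = upright, stop at 1.85. Friction stays hold the lid at any angle (0.4 N m; the lid weighs 0.3 kg, so 3 to 5 N near the free edge move it)
- lid_hinge (a point): middle of the lid's hinge line: on the back top edge of the case base, 86 mm behind the case's origin and 66 mm above the bench; the hinge axis is the case's y
- lid_edge (a point): middle of the lid's free edge, 172 mm from the hinge line, half way through the lid's 18 mm thickness. The lid is a shallow pan, 272 mm wide; its rim lies in the plane of the hinge line, its flat ribbed outer face 18 mm from that plane. Open, the outer face looks to the back; shut, it looks up (84 mm above the bench)
- head_1: press head, may be absent: an aluminium disc 54 mm across and 20 mm high with a rubber face below and a 20 mm thick steel shank standing 32 mm up from its middle, 52 mm high in all, about 0.3 kg. Origin: centre of its underside, z along the shank. At the start it stands shank up in the closed drawer. Grip it by the shank from above
- head_2: press head, may be absent: an aluminium disc 54 mm across and 20 mm high with a rubber face below and a 20 mm thick steel shank standing 32 mm up from its middle, 52 mm high in all, about 0.3 kg. Origin: centre of its underside, z along the shank. At the start it stands shank up in the closed drawer. Grip it by the shank from above
- head_3: press head, may be absent: an aluminium disc 54 mm across and 20 mm high with a rubber face below and a 20 mm thick steel shank standing 32 mm up from its middle, 52 mm high in all, about 0.3 kg. Origin: centre of its underside, z along the shank. At the start it stands shank up in the closed drawer. Grip it by the shank from above
- head_4: press head, may be absent: an aluminium disc 54 mm across and 20 mm high with a rubber face below and a 20 mm thick steel shank standing 32 mm up from its middle, 52 mm high in all, about 0.3 kg. Origin: centre of its underside, z along the shank. At the start it stands shank up in the closed drawer. Grip it by the shank from above
- screwdriver: flat screwdriver with orange grip, 190 mm long, lying on the bench between the drawer unit and the case (another one lies far back by the press: leave that). x along it: grip (28 mm thick, round) from x = +3 to +95 mm, 6 mm shaft from +3 to -95 mm. Origin: half way along, on its underside as it first lies; 0.075 kg
- screwdriver_mid (a point): point half way along the screwdriver on its centre line (14 mm above what it lies on), however it has rolled
- cup: plain steel measuring cup, 72 mm across, 82 mm high, standing behind the drawer unit on its left; a bystander
- red_bottle: small amber bottle with black cap and red label band, 42 mm across, 85 mm high, behind the drawer unit; a bystander
- green_bottle: small dark bottle with white cap and green label band, 30 mm across, 62 mm high, behind the drawer unit; a bystander
- brush: flat brush with wooden handle, 190 mm long, 20 mm wide, 11 mm thick, lying in front of the case; a bystander
- shears: scissors with green handles, 206 mm long, 11 mm thick, lying near the front edge of the bench at the right; a bystander

How it is judged:
On the way, in this order (a step that is already met when the one before it is completed fails the run):
1. the drawer is pulled out at least 110 mm (value of joint drawer above 0.11 m), for 0.2 s.
2. every head stands in a bay of its own and the screwdriver lies in the front tray, with the lid still up ((horizontal distance between head_1 and bay_1 below 0.016 m or horizontal distance between head_1 and bay_2 below 0.016 m or horizontal distance between head_1 and bay_3 below 0.016 m or horizontal distance between head_1 and bay_4 below 0.016 m) and z of each of head_1, head_2, head_3, head_4 in the frame of case below 0.014 m and angle between each of head_1, head_2, head_3, head_4's own z axis and vertical below 0.12 rad and (horizontal distance between head_2 and bay_1 below 0.016 m or horizontal distance between head_2 and bay_2 below 0.016 m or horizontal distance between head_2 and bay_3 below 0.016 m or horizontal distance between head_2 and bay_4 below 0.016 m) and (horizontal distance between head_3 and bay_1 below 0.016 m or horizontal distance between head_3 and bay_2 below 0.016 m or horizontal distance between head_3 and bay_3 below 0.016 m or horizontal distance between head_3 and bay_4 below 0.016 m) and (horizontal distance between head_4 and bay_1 below 0.016 m or horizontal distance between head_4 and bay_2 below 0.016 m or horizontal distance between head_4 and bay_3 below 0.016 m or horizontal distance between head_4 and bay_4 below 0.016 m) and x of screwdriver_mid in the frame of case between -0.081 and -0.009 m and y of screwdriver_mid in the frame of case between -0.075 and 0.075 m and z of screwdriver_mid in the frame of case below 0.036 m and angle between the x axis of screwdriver and the y axis of case, either way round below 0.5 rad and value of joint case_lid above 0.3 rad), for 0.2 s.
At the end, for the whole second after the job is handed in: Every head that was in the drawer stands shank up on the floor of a bay of its own (within 16 mm of the bay's middle, within 0.12 rad of upright), the screwdriver lies lengthways (within 0.5 rad) in the front tray, the drawer is home within 6 mm and the lid is shut within 0.03 rad, and stay so ((horizontal distance between head_1 and bay_1 below 0.016 m or horizontal distance between head_1 and bay_2 below 0.016 m or horizontal distance between head_1 and bay_3 below 0.016 m or horizontal distance between head_1 and bay_4 below 0.016 m) and z of each of head_1, head_2, head_3, head_4 in the frame of case below 0.014 m and angle between each of head_1, head_2, head_3, head_4's own z axis and vertical below 0.12 rad and (horizontal distance between head_2 and bay_1 below 0.016 m or horizontal distance between head_2 and bay_2 below 0.016 m or horizontal distance between head_2 and bay_3 below 0.016 m or horizontal distance between head_2 and bay_4 below 0.016 m) and (horizontal distance between head_3 and bay_1 below 0.016 m or horizontal distance between head_3 and bay_2 below 0.016 m or horizontal distance between head_3 and bay_3 below 0.016 m or horizontal distance between head_3 and bay_4 below 0.016 m) and (horizontal distance between head_4 and bay_1 below 0.016 m or horizontal distance between head_4 and bay_2 below 0.016 m or horizontal distance between head_4 and bay_3 below 0.016 m or horizontal distance between head_4 and bay_4 below 0.016 m) and x of screwdriver_mid in the frame of case between -0.081 and -0.009 m and y of screwdriver_mid in the frame of case between -0.075 and 0.075 m and z of screwdriver_mid in the frame of case below 0.036 m and angle between the x axis of screwdriver and the y axis of case, either way round below 0.5 rad and value of joint drawer below 0.006 m and value of joint case_lid below 0.03 rad and velocity of joint case_lid above -0.05 rad/s); the robot touches nothing.
It fails at once if the lid is slammed (turns shut faster than 3 rad/s) (velocity of joint case_lid below -3 rad/s).
It fails at once if a cup or bottle on the bench is tipped over (angle between any of cup, red_bottle, green_bottle's own z axis and vertical above 0.6 rad).
It fails at once if a bystander is shifted more than 40 mm (distance of any of cup, red_bottle, green_bottle, brush, shears from where it was at the start of the episode above 0.04 m).
Of head_1, head_2, head_3, head_4 only 2 to 4 are there at a start; the rules pass over those that are not, and their reading is None.
At some moment in a run one of head_1, head_2, head_3, head_4, screwdriver may be knocked a few centimetres aside while the robot is not near it.
Once in a run the grip may slacken for a moment while it holds something.
It also fails if it takes over 210 s, if anything falls off the work surface, if the arm or the gripper's body presses on something with over 40 N, if the wrist force passes 120 N, or if a joint passes its speed limit or range.

## Working session

There is one attempt and no reset: what is moved stays moved. The work goes in short steps, Python scripts to look and compute and a shell command to move; the robot and the scene stay as the last step left them, time stands still between calls to the robot, and variables do not carry over. Pictures are saved under pics/ and viewed, at most 14 in all, crops included, and the job is handed in when it is done.

```bash
mkdir -p pics; cat > h.py <<'E'
from plant import *
import numpy as np, cv2
from scipy.spatial.transform import Rotation as R
def cam(name):
    s=get_state(); c=snapshot(name)
    if 'mount' in c:
        T=np.eye(4);T[:3,:3]=R.from_quat(s['eef_rot']).as_matrix();T[:3,3]=s['tool_pos'];M=T@np.array(c['mount'])
    else:
        M=np.eye(4);o=np.array(c['orientation']);M[:3,:3]=R.from_quat(o).as_matrix() if o.size==4 else o;M[:3,3]=c['xyz']
    return c['frame'],np.array(c['mtx']),M
def save(n,f,scale=1.5): cv2.imwrite('pics/'+n+'.png',cv2.resize(f[:,:,::-1],None,fx=scale,fy=scale))
def px(K,M,u,v,z):
    d=M[:3,:3]@np.linalg.solve(K,[u,v,1]);return M[:3,3]+d*(z-M[2,3])/d[2]
def proj(K,M,p):
    q=M[:3,:3].T@(np.array(p)-M[:3,3]);q=K@q;return q[:2]/q[2]
def st():
    s=get_state();print(s['clock'],np.round(s['tool_pos'],4),np.round(R.from_quat(s['eef_rot']).as_matrix(),3).tolist(),s['opening'],np.round(s['contact_force'],1),np.round(s['q'],2))
E
python3 - <<'E'
from h import *
import pickle
st()
d={}
for n in('scene','side','wrist'):
    f,K,M=cam(n);save(n+'0',f);d[n]=(f,K,M);print(n,K.tolist(),np.round(M,3).tolist())
pickle.dump(d,open('c.pkl','wb'))
E
```

```text
0.0 [ 0.2192 -0.5846  0.2379] [[0.936, 0.351, -0.001], [0.351, -0.936, 0.002], [-0.0, -0.002, -1.0]] 1.0004139874927325 [-0.1  0.2  0.4] [ 1.25  0.69 -0.19  1.57  0.16  0.9  -0.22]
scene [[494.01508695747333, 0.0, 252.39566688446112], [0.0, 494.01508695747333, 191.85220723322576], [0.0, 0.0, 1.0]] [[0.532, -0.582, 0.614, -0.34], [-0.847, -0.363, 0.39, -0.569], [-0.004, -0.727, -0.686, 1.058], [0.0, 0.0, 0.0, 1.0]]
side [[454.49921112066875, 0.0, 252.035366213033], [0.0, 454.49921112066875, 189.4850615706777], [0.0, 0.0, 1.0]] [[-0.976, -0.125, 0.179, 0.306], [-0.218, 0.638, -0.738, 0.82], [-0.022, -0.759, -0.65, 0.83], [0.0, 0.0, 0.0, 1.0]]
wrist [[329.7046185494122, 0.0, 253.9491267408286], [0.0, 329.7046185494122, 194.768177889113], [0.0, 0.0, 1.0]] [[0.352, -0.887, -0.297, 0.297], [-0.936, -0.335, -0.11, -0.557], [-0.002, 0.317, -0.948, 0.383], [0.0, 0.0, 0.0, 1.0]]
```

View pics/scene0.png

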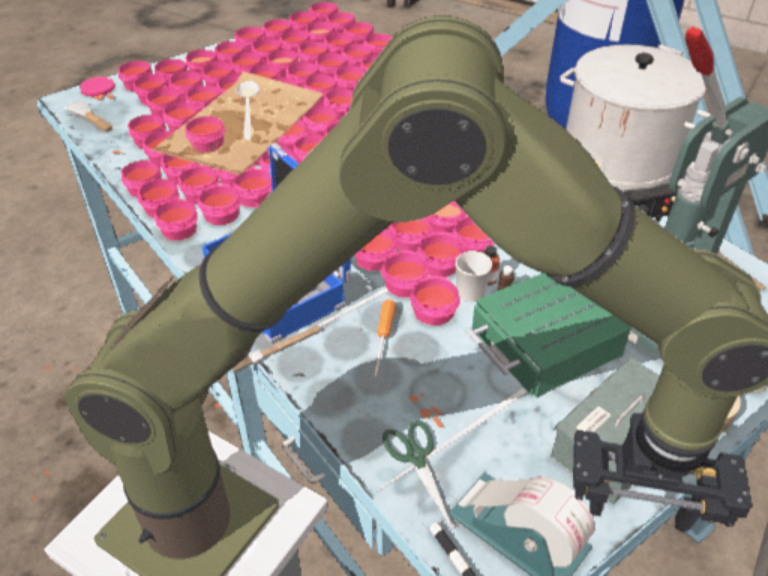

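View pics/side0.png

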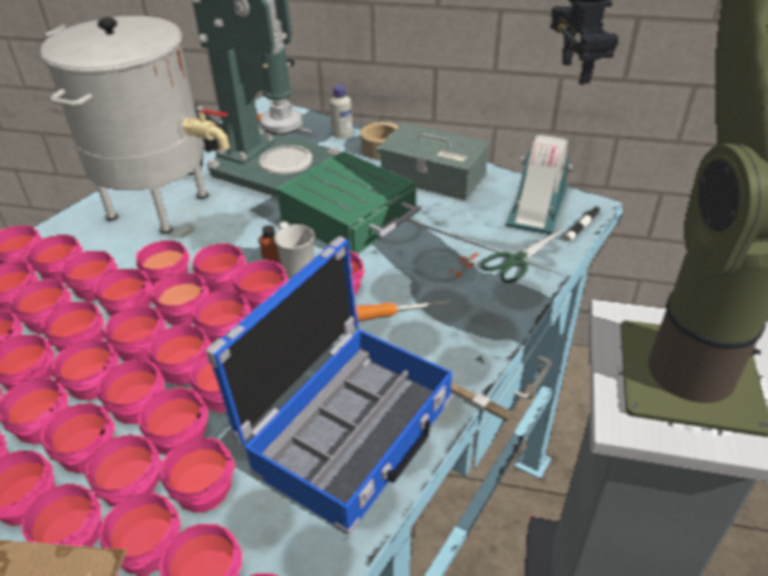

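```bash
python3 - <<'E'
from h import *
import pickle
d=pickle.load(open('c.pkl','rb'))
f,K,M=d['side']
for n,u,v,z in[('caseFR',450,373,.066),('caseFL',348,513,.066),('caseBR',358,336,.066),('caseBL',250,452,.066),('unit bl',345,153,.082),('unit fl?',415,188,.082),('unit',280,188,.082),('unit',350,240,.082),('h1',378,234,.058),('h2',416,208,.058),('sd grip',358,312,.014),('sd tip',447,301,.014),('lidtopL',215,355,.2),('lidtopR',347,243,.2)]:
    print(n,np.round(px(K,M,u/1.5,v/1.5,z),3))
f,K,M=d['scene']
for n,u,v,z in[('sd grip',391,302,.014),('sd tip',376,374,.014),('unit corner',537,391,.0),('unit fl',478,312,.082),('unit fr',537,365,.082),('hl',474,328,.058),('hr',516,376,.058)]:
    print(n,np.round(px(K,M,u/1.5,v/1.5,z),3))
E
```

```text
caseFR [0.367 0.13  0.066]
caseFL [0.458 0.385 0.066]
caseBR [0.52  0.081 0.066]
caseBL [0.61  0.324 0.066]
unit bl [ 0.679 -0.446  0.082]
unit fl? [ 0.504 -0.335  0.082]
unit [ 0.773 -0.285  0.082]
unit [ 0.589 -0.141  0.082]
h1 [ 0.551 -0.201  0.058]
h2 [ 0.495 -0.3    0.058]
sd grip [ 0.549 -0.027  0.014]
sd tip [ 0.4   -0.086  0.014]
lidtopL [0.654 0.28  0.2  ]
lidtopR [0.547 0.019 0.2  ]
sd grip [ 0.573 -0.02   0.014]
sd tip [ 0.398 -0.094  0.014]
unit corner [ 0.529 -0.357  0.   ]
unit fl [ 0.576 -0.206  0.082]
unit fr [ 0.514 -0.351  0.082]
hl [ 0.557 -0.21   0.058]
hr [ 0.493 -0.324  0.058]
```

```bash
cat >> h.py <<'E'
def to(x,y,z,yaw=None):
    "yaw: desired world angle (deg) of tool y axis (mod 180); turn done AFTER shift"
    s=get_state();Rm=R.from_quat(s['eef_rot']).as_matrix()
    d=Rm.T@(np.array([x,y,z])-s['tool_pos']);o='shift '+str(np.round(d,4))+' |d| %.3f'%np.linalg.norm(d)
    tilt=Rm.T@np.array([0,0,-1.]);rv=np.cross([0,0,1],tilt)
    o+=' levelturn %s'%np.round(rv,3)
    if yaw is not None:
        c=np.degrees(np.arctan2(Rm[1,1],Rm[0,1]));e=(yaw-c+90)%180-90
        o+=' az %.3f (or other way %.3f) q7 %.2f'%(-np.radians(e),-np.radians(e-180*np.sign(e)),s['q'][6])
    print(o)
E
python3 - <<'E'
from h import *
to(.50,-.257,.238,-31)
E
```

```text
shift [ 3.780e-01 -2.083e-01  3.000e-04] |d| 0.432 levelturn [-0.001  0.     0.   ] az -0.671 (or other way 2.471) q7 -0.22
```

```bash
python3 -m jog '[[[0.047,-0.026,0,0,0,0],[0.047,-0.026,0,0,0,0],[0.047,-0.026,0,0,0,0],[0.047,-0.026,0,0,0,0],[0.047,-0.026,0,0,0,0],[0.047,-0.026,0,0,0,0],[0.047,-0.026,0,0,0,0],[0.049,-0.026,0,0,0,0],[0,0,0,0,0,-0.168],[0,0,0,0,0,-0.168],[0,0,0,0,0,-0.168],[0,0,0,0,0,-0.167]]]' 0.088 && python3 -m jog '[[[0,0,0,0,0,0],[0,0,0,0,0,0]]]'; python3 - <<'E'
from h import *
st()
import pickle
f,K,M=cam('wrist');save('w1',f);pickle.dump((f,K,M),open('w.pkl','wb'))
E
```

```text
clock: 1.65
tool_pos: [0.5002, -0.2576, 0.2385]
eef_rot: [0.869, 0.495, -0.0, -0.0]
contact_force: [-0.0, -0.3, -0.2]
opening: 0.997
finger_force: 0.0
clock: 1.9
tool_pos: [0.5002, -0.2578, 0.2386]
eef_rot: [0.871, 0.491, -0.0, -0.0]
contact_force: [0.6, 0.4, -0.0]
opening: 0.992
finger_force: 0.0
1.9 [ 0.5002 -0.2578  0.2386] [[0.518, 0.856, -0.0], [0.856, -0.518, 0.0], [-0.0, -0.0, -1.0]] 0.9924878908612284 [ 0.6  0.4 -0. ] [ 0.6   0.62 -0.35  1.75  0.28  0.82 -0.42]
```

View pics/w1.png

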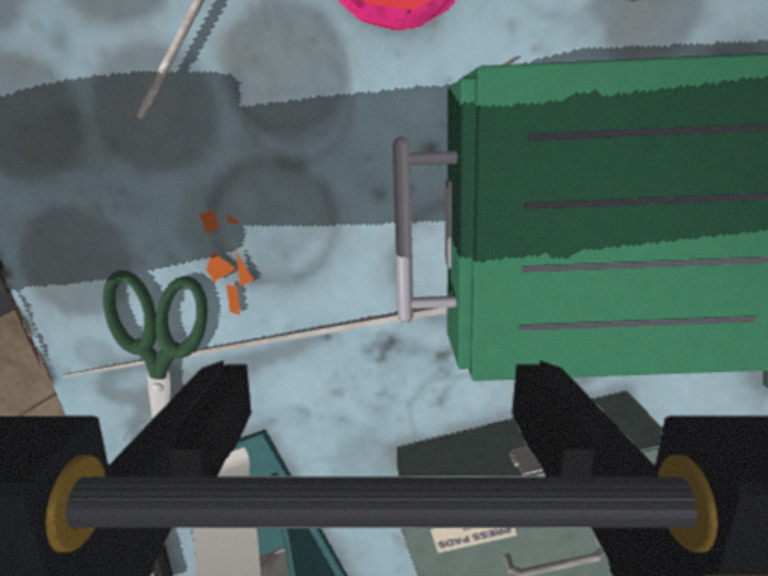

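The wrist view shows the bar handle from (401,143) to (405,317), the unit's top front edge from (475,67) to (472,379), and the shears at the left.

```bash
python3 - <<'E'
from h import *
import pickle
f,K,M=pickle.load(open('w.pkl','rb'))
a=px(K,M,401/1.5,141/1.5,.06);b=px(K,M,405/1.5,319/1.5,.06)
e=px(K,M,478/1.5,67/1.5,.082);g=px(K,M,472/1.5,380/1.5,.082)
print(a,b,np.linalg.norm(a-b),e,g,np.linalg.norm(e-g))
v=a-b;w=e-g;yaw=np.degrees(np.arctan2(v[1],v[0])),np.degrees(np.arctan2(w[1],w[0]));print(yaw)
m=(a+b)/2;print(m)
to(m[0],m[1],.238,np.mean(yaw)-90)
E
```

```text
[ 0.54968378 -0.20158408  0.06      ] [ 0.49154573 -0.30633722  0.06      ] 0.11980505918611564 [ 0.6060714  -0.18877405  0.082     ] [ 0.51174445 -0.36068509  0.082     ] 0.19608920216034803
(np.float64(60.96970035287404), np.float64(61.24658833822077))
[ 0.52061476 -0.25396065  0.06      ]
shift [0.0137 0.0154 0.0007] |d| 0.021 levelturn [-0.  0.  0.] az -0.039 (or other way 3.103) q7 -0.42
```

```bash
python3 -m jog '[[[0.0137,0.0154,0,0,0,-0.039],[0,0,0.04,0,0,0],[0,0,0.045,0,0,0],[0,0,0.03,0,0,0],[0,0,0,0,0,0],[0,0,0.03,0,0,0],[0,0,0.03,0,0,0],[0,0,0.02,0,0,0],[0,0,0,0,0,0]]]' 0.028 20 && python3 -m jog '[[[0,0,0,0,0,0],[0,0,0,0,0,0],[0,0,0,0,0,0]]]' 0 25
```

```text
clock: 3.08
tool_pos: [0.5209, -0.2539, 0.044]
eef_rot: [0.861, 0.509, -0.0, 0.0]
contact_force: [-0.4, 0.0, 0.5]
opening: 0.317
finger_force: 0.0
clock: 3.45
tool_pos: [0.5203, -0.2536, 0.045]
eef_rot: [0.861, 0.509, -0.0, -0.0]
contact_force: [-1.8, 1.4, 6.3]
opening: 0.114
finger_force: 25.0
```

```bash
python3 -m jog '[[[0,-0.01,0,0,0,0],[0,-0.016,0,0,0,0],[0,-0.016,0,0,0,0],[0,-0.016,0,0,0,0],[0,-0.016,0,0,0,0],[0,-0.016,0,0,0,0],[0,-0.016,0,0,0,0],[0,-0.016,0,0,0,0],[0,-0.016,0,0,0,0],[0,-0.01,0,0,0,0],[0,0,0,0,0,0],[0,0,0,0,0,0]]]' && python3 -m jog '[[[0,0,0,0,0,0],[0,0,0,0,0,0]]]' 0.03 20; python3 -m jog '[[[0,0,-0.03,0,0,0],[0,0,-0.06,0,0,0],[0,0,-0.06,0,0,0],[0,0,-0.05,0,0,0],[0,0.05,0,0,0,0],[0,0,0,0,0,0],[0,0,0,0,0,0]]]'; python3 - <<'E'
from h import *
st()
import pickle
f,K,M=cam('wrist');save('w2',f);pickle.dump((f,K,M),open('w.pkl','wb'))
E
```

```text
clock: 4.95
tool_pos: [0.3935, -0.1838, 0.0451]
eef_rot: [0.861, 0.509, -0.001, -0.002]
contact_force: [-0.6, 1.0, -7.9]
opening: 0.111
finger_force: 25.0
clock: 5.2
tool_pos: [0.3946, -0.1849, 0.0457]
eef_rot: [0.861, 0.509, -0.001, -0.001]
contact_force: [0.4, 1.0, 0.3]
opening: 0.319
finger_force: 0.0
clock: 6.08
tool_pos: [0.4372, -0.2084, 0.2448]
eef_rot: [0.861, 0.509, -0.002, -0.002]
contact_force: [0.6, -0.2, 0.1]
opening: 0.337
finger_force: 0.0
6.075 [ 0.4372 -0.2084  0.2448] [[0.481, 0.877, -0.005], [0.877, -0.481, 0.002], [-0.001, -0.005, -1.0]] 0.3372562482979182 [ 0.6 -0.2  0.1] [ 0.77  0.56 -0.66  1.95  0.48  0.79 -0.66]
```

View pics/w2.png

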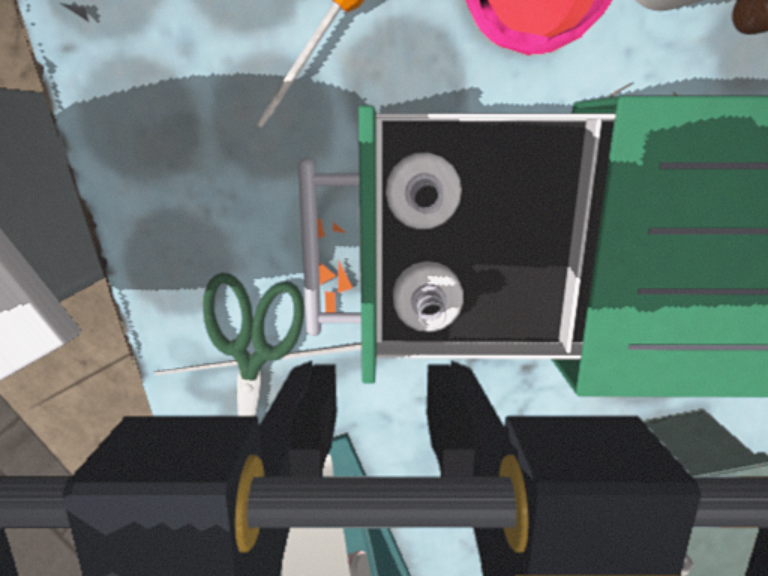

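Two heads stand in the open drawer, their discs centred at about (424,190) and (428,298); no others are in it. The handle is at (309,245).

```bash
python3 - <<'E'
from h import *
import pickle
f,K,M=pickle.load(open('w.pkl','rb'))
g=cv2.cvtColor(f,cv2.COLOR_RGB2GRAY)
for u,v in((424,190),(428,298)):
    print('disc',np.round(px(K,M,u/1.5,v/1.5,.033),4))
for u,v in((427,193),(431,305)): print('shank',np.round(px(K,M,u/1.5,v/1.5,.067),4), np.round(px(K,M,u/1.5,v/1.5,.05),4))
cv2.imwrite('pics/c1.png',cv2.resize(f[90:235,240:330,::-1],None,fx=4,fy=4,interpolation=cv2.INTER_CUBIC))
E
```

```text
disc [ 0.4827 -0.1885  0.033 ]
disc [ 0.4483 -0.2624  0.033 ]
shank [ 0.4831 -0.1862  0.067 ] [ 0.4833 -0.1888  0.05  ]
shank [ 0.4506 -0.256   0.067 ] [ 0.4491 -0.2623  0.05  ]
```

View pics/c1.png

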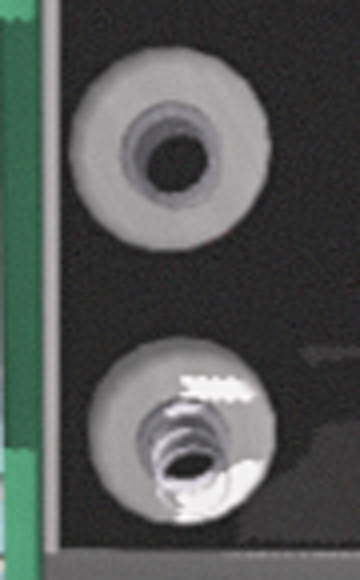

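```bash
python3 -m jog '[[[0,0,0,0,0,-0.175],[0,0,0,0,0,-0.175],[0,0,0,0,0,-0.175],[0,0,0,0,0,-0.175],[0,0,0,0,0,-0.175],[0,0,0,0,0,-0.175],[0,0,0,0,0,-0.175],[0,0,0,0,0,-0.175],[0,0,0,0,0,-0.175],[0,0,0,0,0,0],[0,0,0,0,0,0]]]' 0.06; python3 - <<'E'
from h import *
st()
to(.483,-.187,.15,61)
import pickle
f,K,M=cam('wrist');save('w3',f);pickle.dump((f,K,M),open('w.pkl','wb'))
E
```

```text
clock: 7.5
tool_pos: [0.4378, -0.2084, 0.2449]
eef_rot: [0.247, 0.969, 0.0, -0.002]
contact_force: [-0.4, 0.0, 0.1]
opening: 0.681
finger_force: 0.0
7.5 [ 0.4378 -0.2084  0.2449] [[-0.878, 0.479, -0.004], [0.479, 0.878, 0.001], [0.004, -0.001, -1.0]] 0.6812619003111857 [-0.4  0.   0.1] [ 1.    0.7  -1.1   1.94  0.76  0.99  0.6 ]
shift [-0.0299  0.0405  0.0948] |d| 0.107 levelturn [-0.001 -0.004  0.   ] az 0.006 (or other way -3.135) q7 0.60
```

```bash
python3 -m jog '[[[-0.030,0.0405,0.045,0,-0.004,0],[0,0,0.05,0,0,0],[0,0,0.05,0,0,0],[0,0,0.03,0,0,0],[0,0,0.027,0,0,0],[0,0,0,0,0,0]]]' 0.045 && python3 -m jog '[[[0,0,0,0,0,0],[0,0,0,0,0,0],[0,0,0,0,0,0],[0,0,0,0,0,0]]]' 0 35; python3 - <<'E'
from h import *
st()
E
```

```text
clock: 8.3
tool_pos: [0.4793, -0.1888, 0.0451]
eef_rot: [0.247, 0.969, -0.001, -0.001]
contact_force: [-0.1, -0.3, 0.4]
opening: 0.508
finger_force: 0.0
clock: 8.8
tool_pos: [0.4812, -0.189, 0.0473]
eef_rot: [0.246, 0.969, -0.0, 0.001]
contact_force: [-0.7, -0.3, 6.7]
opening: 0.215
finger_force: 35.0
8.8 [ 0.4812 -0.189   0.0473] [[-0.879, 0.477, 0.002], [0.477, 0.879, -0.001], [-0.002, 0.0, -1.0]] 0.21491762555448213 [-0.7 -0.3  6.7] [ 0.75  1.   -0.81  2.    1.19  0.71  0.23]
```

```bash
python3 -m jog '[[[0,0,-0.03,0,0,0],[0,0,-0.05,0,0,0],[0,0,-0.055,0,0,0],[0,0,-0.055,0,0,0],[0,0,0,0,0,0]]]'; python3 - <<'E'
from h import *
st()
to(.46,.19,.24,70)
E
```

```text
clock: 9.43
tool_pos: [0.4825, -0.1887, 0.2398]
eef_rot: [0.247, 0.969, -0.0, 0.004]
contact_force: [0.1, 0.0, -3.3]
opening: 0.217
finger_force: 35.0
9.425 [ 0.4825 -0.1887  0.2398] [[-0.878, 0.478, 0.007], [0.478, 0.878, -0.002], [-0.007, 0.001, -1.0]] 0.21735979496698601 [ 0.1  0.  -3.3] [ 0.89  0.73 -1.05  1.87  0.76  1.    0.57]
shift [ 0.2007  0.3219 -0.0013] |d| 0.379 levelturn [ 0.001  0.007 -0.   ] az -0.149 (or other way 2.992) q7 0.57
```

```bash
python3 -m jog '[[[0.022,0.036,0,0,0.007,0],[0.022,0.036,0,0,0,0],[0.022,0.036,0,0,0,0],[0.022,0.036,0,0,0,0],[0.022,0.036,0,0,0,0],[0.022,0.036,0,0,0,0],[0.023,0.036,0,0,0,0],[0.023,0.036,0,0,0,0],[0.023,0.034,0,0,0,0],[0,0,0,0,0,-0.149],[0,0,0,0,0,0],[0,0,0,0,0,0]]]'; python3 - <<'E'
from h import *
st()
import pickle
f,K,M=cam('wrist');save('w4',f);pickle.dump((f,K,M),open('w.pkl','wb'))
E
```

```text
clock: 10.92
tool_pos: [0.4573, 0.1887, 0.2363]
eef_rot: [0.175, 0.985, -0.0, -0.004]
contact_force: [-0.3, -0.3, -3.2]
opening: 0.215
finger_force: 35.0
10.925 [0.4573 0.1887 0.2363] [[-0.939, 0.345, -0.008], [0.345, 0.939, 0.001], [0.008, -0.002, -1.0]] 0.2145517462468823 [-0.3 -0.3 -3.2] [ 0.13  0.71 -1.03  1.92  0.74  0.96 -0.05]
```

View pics/w4.png

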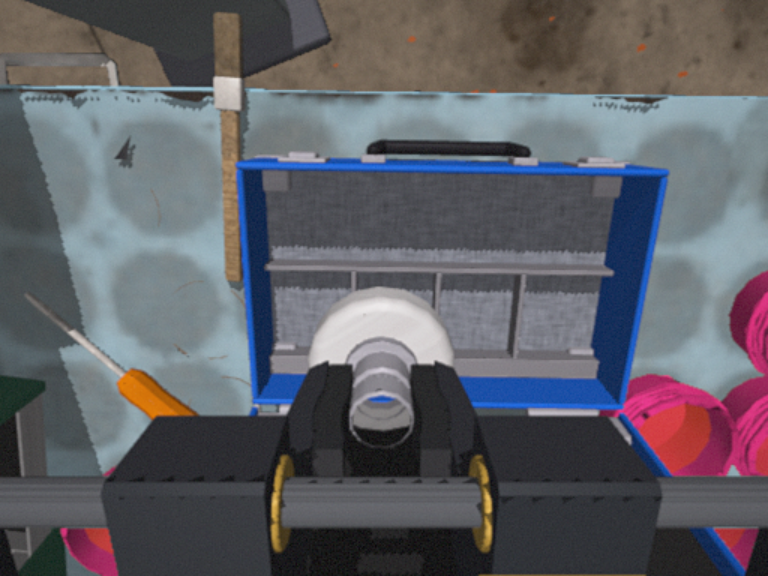

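```bash
cat > casefit.py <<'E'
from h import *
import pickle
from scipy.optimize import least_squares
f,K,M=pickle.load(open('w.pkl','rb'))
P=[((-.086,-.136,.066),(239,163)),((-.086,.136,.066),(667,170)),((-.005,-.064,.027),(353,272)),((-.005,0,.027),(437,274)),((-.005,.064,.027),(518,275)),((-.009,-.131,.027),(266,264)),((-.009,.131,.027),(612,266)),((.086,.136,.066),(628,407))]
def C(t):
    c,s=np.cos(t[2]),np.sin(t[2]);return lambda p:np.array([t[0]+c*p[0]-s*p[1],t[1]+s*p[0]+c*p[1],p[2]])
r=least_squares(lambda t:np.concatenate([proj(K,M,C(t)(p))*1.5-np.array(q) for p,q in P]),[.49,.23,-.35],loss='soft_l1')
print(np.round(r.x,4),np.degrees(r.x[2]),np.round(r.fun.reshape(-1,2),1).tolist())
np.save('case.npy',r.x)
for n,y in zip((1,2,3,4),(-.0975,-.032,.032,.0975)): print(n,C(r.x)((.03,y,.007)))
E
python3 casefit.py
```

```text
[ 0.4951  0.2192 -0.3605] -20.655318628970747 [[-7.6, -0.2], [2.7, -3.1], [-0.8, 0.5], [1.0, -0.7], [5.8, -0.9], [-4.0, 2.5], [2.3, 3.8], [-3.2, 2.9]]
1 [0.48873585 0.11738132 0.007     ]
2 [0.51184066 0.17867095 0.007     ]
3 [0.53441636 0.23855699 0.007     ]
4 [0.55752117 0.29984661 0.007     ]
```

```bash
python3 - <<'E'
from h import *
to(.534,.239,.2363,69.35)
E
python3 -m jog '[[[0,0,0,0,-0.008,0],[0,0,0,0,0,0]]]'; python3 - <<'E'
from h import *
to(.534,.239,.10,69.35)
E
```

```text
shift [-0.0546  0.0735 -0.0002] |d| 0.092 levelturn [-0.001 -0.007  0.   ] az 0.008 (or other way -3.133) q7 -0.05
clock: 11.22
tool_pos: [0.4575, 0.1898, 0.2374]
eef_rot: [0.174, 0.985, 0.0, 0.001]
contact_force: [0.3, -0.4, -3.4]
opening: 0.214
finger_force: 35.0
shift [-0.0547  0.0724  0.1376] |d| 0.165 levelturn [ 0.     0.002 -0.   ] az 0.011 (or other way -3.131) q7 -0.05
```

```bash
python3 -m jog '[[[-0.0275,0.036,0,0,0,0],[-0.027,0.0365,0,0,0,0.011],[0,0,0.05,0,0,0],[0,0,0.05,0,0,0],[0,0,0.037,0,0,0],[0,0,0,0,0,0],[0,0,0,0,0,0]]]'; python3 - <<'E'
from h import *
st();to(.534,.239,.041,69.35)
f,K,M=cam('wrist');save('w5',f)
E
```

```text
clock: 12.1
tool_pos: [0.5345, 0.2405, 0.102]
eef_rot: [0.179, 0.984, 0.001, 0.001]
contact_force: [-0.5, 0.8, -3.2]
opening: 0.218
finger_force: 35.0
12.1 [0.5345 0.2405 0.102 ] [[-0.936, 0.352, 0.003], [0.352, 0.936, 0.002], [-0.002, 0.003, -1.0]] 0.21755990626668106 [-0.5  0.8 -3.2] [-0.04  0.97 -0.86  1.78  0.95  0.87 -0.15]
shift [ 0.0001 -0.0018  0.061 ] |d| 0.061 levelturn [ 0.003  0.002 -0.   ] az 0.000 (or other way -3.141) q7 -0.15
```

View pics/w5.png

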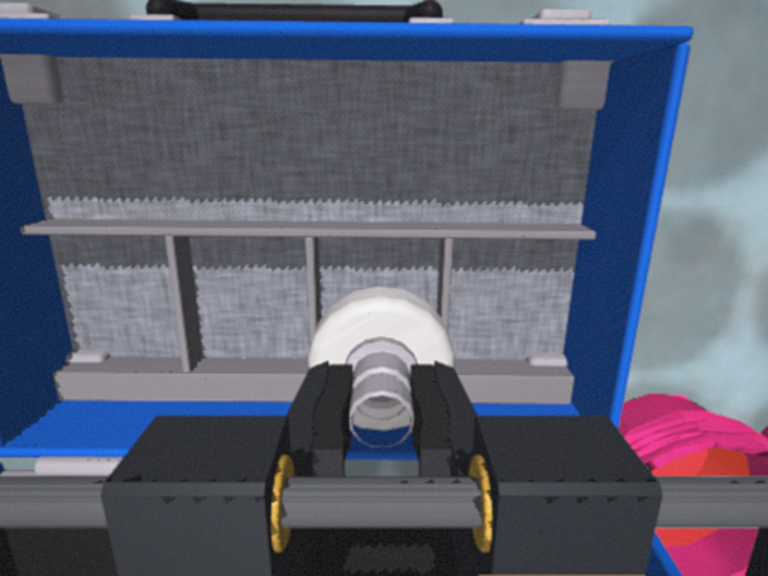

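Head is centred over bay 3 (ridges at columns 312 and 446, head at 382). I'll check its x against the cross ridge.

```bash
python3 - <<'E'
from h import *
f,K,M=cam('wrist')
t=np.load('case.npy');c,s=np.cos(t[2]),np.sin(t[2])
for u,v in((178,236),(312,237),(446,237)):
    p=px(K,M,u/1.5,v/1.5,.027);d=p[:2]-t[:2];print(np.round(p,4),'case',np.round([c*d[0]+s*d[1],-s*d[0]+c*d[1]],4))
E
```

```text
[0.4696 0.1667 0.027 ] case [-0.0053 -0.0581]
[0.4914 0.2232 0.027 ] case [-0.0048  0.0024]
[0.5128 0.2801 0.027 ] case [-0.0049  0.0632]
```

```bash
python3 -m jog '[[[0,0,0.02,0.003,0.002,0],[0,0,0.02,0,0,0],[0,0,0.01,0,0,0],[0,0,0.006,0,0,0],[0,0,0,0,0,0]]]';python3 -m jog '[[[0,0,0.003,0,0,0],[0,0,0.003,0,0,0],[0,0,0,0,0,0]]]'
```

```text
clock: 12.82
tool_pos: [0.5335, 0.2395, 0.044]
eef_rot: [0.179, 0.984, -0.001, -0.001]
contact_force: [0.3, 0.2, -2.6]
opening: 0.212
finger_force: 35.0
clock: 13.2
tool_pos: [0.534, 0.2396, 0.039]
eef_rot: [0.179, 0.984, -0.001, -0.0]
contact_force: [-0.0, -0.0, 0.3]
opening: 0.215
finger_force: 35.0
```

```bash
python3 -m jog '[[[0,0,0,0,0,0],[0,0,0,0,0,0],[0,0,0,0,0,0]]]' 0.042;python3 -m jog '[[[0,0,-0.04,0,0,0],[0,0,-0.06,0,0,0],[0,0,-0.06,0,0,0],[0,0,-0.04,0,0,0],[0,0,0,0,0,0]]]'; python3 - <<'E'
from h import *
st();to(.4497,-.259,.22,61)
f,K,M=cam('wrist');save('w6',f)
E
```

```text
clock: 13.58
tool_pos: [0.5339, 0.2396, 0.0386]
eef_rot: [0.179, 0.984, -0.001, -0.0]
contact_force: [0.6, -0.9, 0.4]
opening: 0.473
finger_force: 0.0
clock: 14.2
tool_pos: [0.5352, 0.2415, 0.2419]
eef_rot: [0.179, 0.984, 0.001, 0.002]
contact_force: [-0.4, 0.8, 0.2]
opening: 0.476
finger_force: 0.0
14.2 [0.5352 0.2415 0.2419] [[-0.936, 0.352, 0.004], [0.352, 0.936, 0.002], [-0.003, 0.003, -1.0]] 0.47638045132570456 [-0.4  0.8  0.2] [ 0.02  0.8  -0.99  1.66  0.74  1.1   0.03]
shift [-0.0962 -0.4986  0.0208] |d| 0.508 levelturn [ 0.003  0.003 -0.   ] az 0.146 (or other way -2.995) q7 0.03
```

View pics/w6.png

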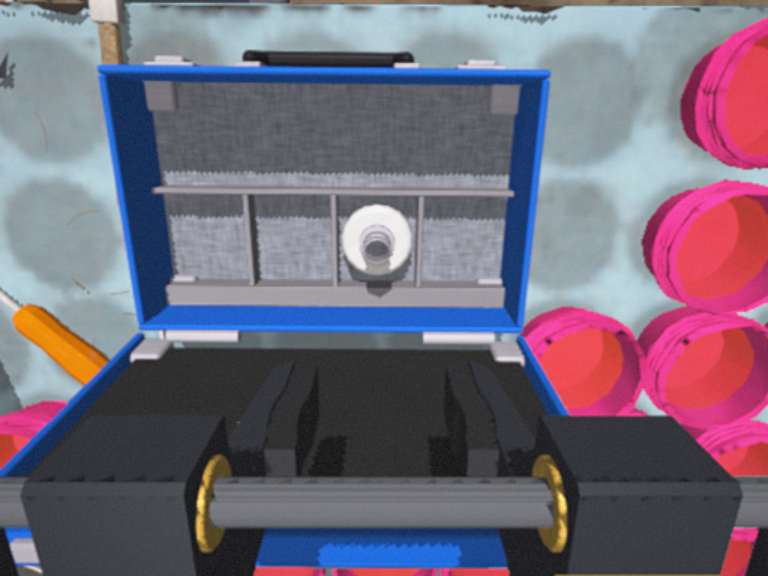

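Head 1 stands centred in bay 3 (disc at (377,238), ridges at 334 and 420). Next head.

```bash
python3 -m jog '[[[0.05,0,0,0,0,0],[0.01,-0.05,0,0.003,0.003,0],[0,-0.055,0,0,0,0],[0,-0.055,0,0,0,0],[-0.02,-0.055,0,0,0,0],[-0.02,-0.055,0,0,0,0],[-0.02,-0.055,0,0,0,0],[-0.03,-0.05,0,0,0,0],[-0.03,-0.045,0,0,0,0],[-0.036,-0.034,0,0,0,0.146],[0,-0.03,0,0,0,0],[0,0,0,0,0,0]]]'; python3 - <<'E'
from h import *
st();
import pickle
f,K,M=cam('wrist');save('w7',f);pickle.dump((f,K,M),open('w.pkl','wb'))
g=cv2.cvtColor(f,cv2.COLOR_RGB2GRAY)
print(proj(K,M,(.4497,-.259,.067))*1.5)
E
```

```text
clock: 15.75
tool_pos: [0.4473, -0.2472, 0.2384]
eef_rot: [0.252, 0.968, -0.003, -0.004]
contact_force: [-0.1, 0.6, 0.2]
opening: 0.477
finger_force: 0.0
15.75 [ 0.4473 -0.2472  0.2384] [[-0.873, 0.488, -0.009], [0.488, 0.873, -0.003], [0.007, -0.007, -1.0]] 0.477447766955239 [-0.1  0.6  0.2] [ 1.02  0.73 -1.06  1.88  0.76  1.01  0.68]
[369.78233708 270.87642163]
```

View pics/w7.png

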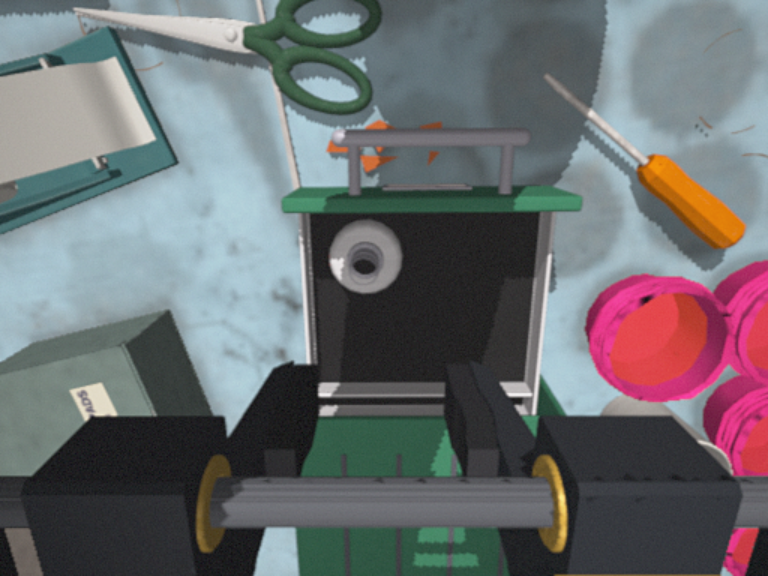

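The remaining head has its shank top at (364,266); the screwdriver lies from its tip (548,77) to its grip end (736,240), with the grip starting at (645,165).

```bash
python3 - <<'E'
from h import *
import pickle
f,K,M=pickle.load(open('w.pkl','rb'))
p=px(K,M,364/1.5,266/1.5,.067);print(p)
to(p[0],p[1],.05,61)
a=px(K,M,548/1.5,77/1.5,.014);b=px(K,M,734/1.5,238/1.5,.014);c=px(K,M,646/1.5,166/1.5,.014);print(a,b,c,np.linalg.norm(b-a),np.degrees(np.arctan2(*(b-a)[1::-1])))
E
```

```text
[ 0.44491589 -0.26069648  0.067     ]
shift [-0.0055 -0.0141  0.1892] |d| 0.190 levelturn [-0.006 -0.005  0.   ] az -0.001 (or other way 3.141) q7 0.68
[ 0.40111623 -0.09209223  0.014     ] [ 0.5733969  -0.01395231  0.014     ] [ 0.49059044 -0.05378008  0.014     ] 0.18917313359948984 24.39722479938543
```

```bash
python3 -m jog '[[[-0.0055,-0.014,0,-0.006,-0.005,0],[0,0,0.05,0,0,0],[0,0,0.05,0,0,0],[0,0,0.05,0,0,0],[0,0,0.03,0,0,0],[0,0,0.012,0,0,0],[0,0,0,0,0,0]]]' 0.045 && python3 -m jog '[[[0,0,0,0,0,0],[0,0,0,0,0,0],[0,0,0,0,0,0],[0,0,0,0,0,0]]]' 0 35; python3 - <<'E'
from h import *
st()
E
```

```text
clock: 16.68
tool_pos: [0.4482, -0.2599, 0.0485]
eef_rot: [0.25, 0.968, -0.0, 0.001]
contact_force: [-0.8, -0.5, 0.2]
opening: 0.506
finger_force: 0.0
clock: 17.18
tool_pos: [0.4478, -0.2617, 0.0493]
eef_rot: [0.251, 0.968, -0.002, 0.002]
contact_force: [-2.0, -2.2, 5.9]
opening: 0.217
finger_force: 35.1
17.175 [ 0.4478 -0.2617  0.0493] [[-0.874, 0.485, 0.002], [0.485, 0.874, -0.004], [-0.004, -0.002, -1.0]] 0.21727975927348156 [-2.  -2.2  5.9] [ 0.9   0.99 -0.79  2.    1.18  0.71  0.38]
```

```bash
python3 -m jog '[[[0,0,-0.03,0,0,0],[0,0,-0.05,0,0,0],[0,0,-0.055,0,0,0],[0,0,-0.045,0,0,0],[0,0,0,0,0,0]]]'; python3 - <<'E'
from h import *
to(.4895,.119,.23,69.35)
E
```

```text
clock: 17.8
tool_pos: [0.4494, -0.26, 0.2313]
eef_rot: [0.25, 0.968, -0.0, 0.004]
contact_force: [0.7, -0.6, -3.7]
opening: 0.215
finger_force: 35.1
shift [0.1485 0.3509 0.0005] |d| 0.381 levelturn [ 0.001  0.009 -0.   ] az -0.145 (or other way 2.996) q7 0.71
```

```bash
python3 -m jog '[[[0.018,0.043,0,0,0.006,0],[0.018,0.044,0,0,0,0],[0.018,0.044,0,0,0,0],[0.018,0.044,0,0,0,0],[0.019,0.044,0,0,0,0],[0.019,0.044,0,0,0,0],[0.019,0.044,0,0,0,0],[0.019,0.044,0,0,0,-0.145],[0,0,0,0,0,0],[0,0,0,0,0,0]]]'; python3 - <<'E'
from h import *
to(.4895,.119,.105,69.35);st()
E
```

```text
clock: 19.05
tool_pos: [0.4871, 0.1175, 0.2273]
eef_rot: [0.18, 0.984, -0.001, -0.003]
contact_force: [-0.0, -0.1, -4.5]
opening: 0.216
finger_force: 35.2
shift [-0.0024  0.0026  0.1223] |d| 0.122 levelturn [-0.003 -0.006  0.   ] az -0.001 (or other way 3.141) q7 0.10
19.05 [0.4871 0.1175 0.2273] [[-0.936, 0.353, -0.006], [0.353, 0.936, -0.0], [0.006, -0.003, -1.0]] 0.21555154613975683 [-0.  -0.1 -4.5] [ 0.26  0.72 -1.01  1.92  0.75  0.95  0.1 ]
```

```bash
python3 -m jog '[[[-0.0024,0.0026,0,-0.003,-0.006,0],[0,0,0.05,0,0,0],[0,0,0.05,0,0,0],[0,0,0.025,0,0,0],[0,0,0.02,0,0,0],[0,0,0.02,0,0,0],[0,0,0.014,0,0,0],[0,0,0,0,0,0]]]';python3 - <<'E'
from h import *
to(.4895,.119,.041,69.35);st()
E
```

```text
clock: 20.05
tool_pos: [0.4917, 0.1194, 0.0491]
eef_rot: [0.18, 0.984, 0.001, 0.001]
contact_force: [-0.3, 0.1, -3.0]
opening: 0.216
finger_force: 35.2
shift [ 0.0019 -0.0012  0.0081] |d| 0.008 levelturn [ 0.002  0.001 -0.   ] az -0.002 (or other way 3.139) q7 -0.26
20.05 [0.4917 0.1194 0.0491] [[-0.935, 0.355, 0.002], [0.355, 0.935, 0.001], [-0.001, 0.002, -1.0]] 0.21607781120464062 [-0.3  0.1 -3. ] [ 0.1   0.97 -0.74  2.04  1.18  0.64 -0.26]
```

```bash
python3 -m jog '[[[0.001,-0.001,0.003,0,0,0],[0,0,0.003,0,0,0],[0,0,0.002,0,0,0],[0,0,0,0,0,0]]]'; python3 -m jog '[[[0,0,0.001,0,0,0],[0,0,0,0,0,0]]]'
```

```text
clock: 20.55
tool_pos: [0.4908, 0.1202, 0.042]
eef_rot: [0.179, 0.984, 0.002, 0.002]
contact_force: [0.7, 0.1, -3.5]
opening: 0.214
finger_force: 35.2
clock: 20.8
tool_pos: [0.4908, 0.1203, 0.0411]
eef_rot: [0.179, 0.984, 0.002, 0.002]
contact_force: [-0.6, -0.3, -3.3]
opening: 0.219
finger_force: 35.2
```

```bash
python3 -m jog '[[[0,0,0.0015,0,0,0],[0,0,0.0015,0,0,0],[0,0,0,0,0,0]]]'
```

```text
clock: 21.18
tool_pos: [0.4909, 0.1206, 0.0407]
eef_rot: [0.179, 0.984, 0.001, 0.003]
contact_force: [-4.0, -3.1, 25.4]
opening: 0.217
finger_force: 35.5
```

```bash
python3 -m jog '[[[0,0,-0.0025,0,0,0],[0,0,0,0,0,0]]]';python3 -m jog '[[[0,0,0,0,0,0],[0,0,0,0,0,0],[0,0,0,0,0,0]]]' 0.026;python3 -m jog '[[[0,0,-0.02,0,0,0],[0,0,-0.04,0,0,0],[0,0,-0.06,0,0,0],[0,0,-0.06,0,0,0],[0,0,-0.02,0,0,0],[0,0,0,0,0,0]]]'; python3 - <<'E'
from h import *
st()
import pickle
f,K,M=cam('wrist');save('w8',f);pickle.dump((f,K,M),open('w.pkl','wb'))
E
```

```text
clock: 21.42
tool_pos: [0.491, 0.1205, 0.0409]
eef_rot: [0.179, 0.984, 0.002, 0.002]
contact_force: [-0.2, -0.2, 5.2]
opening: 0.215
finger_force: 35.3
clock: 21.8
tool_pos: [0.4907, 0.1203, 0.0403]
eef_rot: [0.179, 0.984, 0.002, 0.001]
contact_force: [-0.6, -0.8, 0.7]
opening: 0.297
finger_force: 0.0
clock: 22.55
tool_pos: [0.4907, 0.12, 0.2417]
eef_rot: [0.18, 0.984, 0.002, 0.003]
contact_force: [0.5, 0.4, 0.2]
opening: 0.294
finger_force: 0.0
22.55 [0.4907 0.12   0.2417] [[-0.935, 0.353, 0.007], [0.353, 0.935, 0.003], [-0.005, 0.005, -1.0]] 0.29354980523306573 [0.5 0.4 0.2] [ 0.26  0.69 -1.01  1.9   0.72  0.95  0.12]
```

View pics/w8.png

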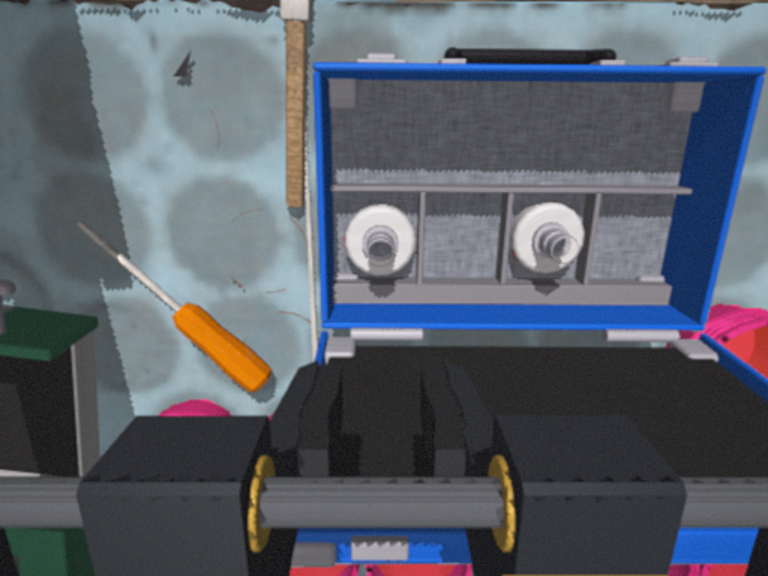

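Both heads stand centred in bays 1 and 3 (380,238) and (549,238). The screwdriver runs from tip (80,224) to grip start (180,313) to grip end (267,383).

```bash
python3 - <<'E'
from h import *
import pickle
f,K,M=pickle.load(open('w.pkl','rb'))
a=px(K,M,80/1.5,224/1.5,.014);b=px(K,M,263/1.5,380/1.5,.014)
d=(b-a)/np.linalg.norm(b-a);an=np.degrees(np.arctan2(d[1],d[0]))
m=(a+b)/2;g=m+d*.038;print(a,b,np.linalg.norm(b-a),an,g)
to(g[0],g[1],.15,an+90)
E
```

```text
[ 0.4001564  -0.08868033  0.014     ] [ 0.56998732 -0.01569719  0.014     ] 0.18484879533905055 23.255131234845976 [ 0.51998458 -0.03718537  0.014     ]
shift [-0.0831 -0.1361  0.0901] |d| 0.183 levelturn [ 0.003  0.003 -0.   ] az -0.767 (or other way 2.375) q7 0.12
```

```bash
python3 -m jog '[[[0,-0.045,0,0.003,0.003,0],[-0.02,-0.046,0,0,0,0],[-0.03,-0.045,0,0,0,0],[-0.033,0,0.03,0,0,0],[0,0,0.03,0,0,-0.16],[0,0,0.03,0,0,-0.16],[0,0,0,0,0,-0.16],[0,0,0,0,0,-0.16],[0,0,0,0,0,-0.135],[0,0,0,0,0,0]]]' 0.06; python3 - <<'E'
from h import *
st();to(.5205,-.037,.008,113.8)
f,K,M=cam('wrist');save('w9',f)
for e in(-.095,0.003,.095):print(proj(K,M,(.486+e*.915,-.0525+e*.4035,.014))*1.5)
E
```

```text
clock: 23.85
tool_pos: [0.5184, -0.0368, 0.1483]
eef_rot: [-0.205, 0.979, 0.001, -0.002]
contact_force: [-0.5, 0.8, -0.1]
opening: 0.682
finger_force: 0.0
23.85 [ 0.5184 -0.0368  0.1483] [[-0.916, -0.402, -0.004], [-0.402, 0.916, 0.001], [0.003, 0.003, -1.0]] 0.6816582957762328 [-0.5  0.8 -0.1] [ 0.58  0.92 -1.08  1.94  1.02  0.97  0.97]
shift [-0.0022 -0.0015  0.1403] |d| 0.140 levelturn [ 0.003 -0.003  0.   ] az -0.002 (or other way 3.140) q7 0.97
[378.91887889  27.03497432]
[379.30925973 219.72667967]
[379.60504197 365.72457914]
```

View pics/w9.png

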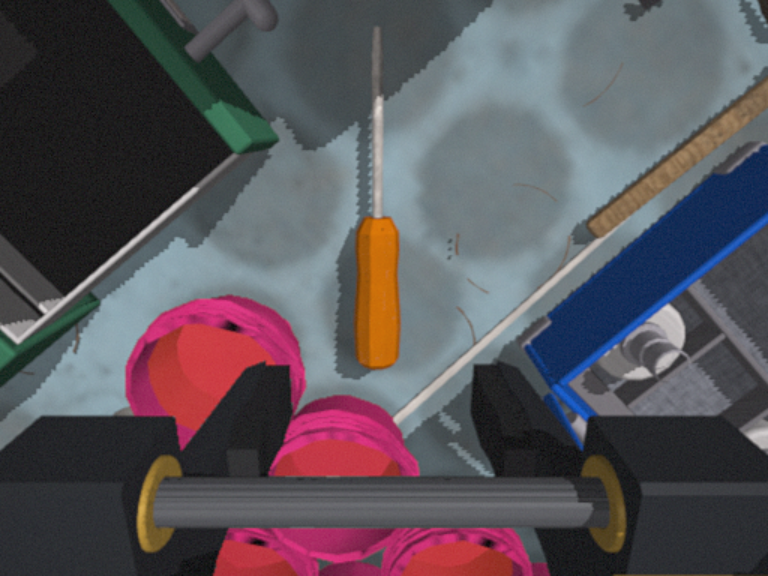

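The prediction fits (tip (377,27), grip (378,217) to (378,368)). I'll grasp at 25 mm along the grip, away from the bowls.

```bash
python3 - <<'E'
from h import *
to(.509,-.0424,.008,113.8)
E
python3 -m jog '[[[0.011,0,0.04,0.003,-0.003,0],[0,-0.001,0.04,0,0,0],[0,0,0.03,0,0,0],[0,0,0.017,0,0,0],[0,0,0,0,0,0]]]' 0.048;  python3 - <<'E'
from h import *
to(.509,-.0424,.008,113.8)
E
```

```text
shift [ 0.0108 -0.0016  0.1408] |d| 0.141 levelturn [ 0.002 -0.002  0.   ] az -0.003 (or other way 3.138) q7 0.97
clock: 24.52
tool_pos: [0.509, -0.0422, 0.0218]
eef_rot: [-0.205, 0.979, -0.001, 0.0]
contact_force: [-0.3, 0.1, 0.4]
opening: 0.548
finger_force: 0.0
shift [ 0.0001 -0.0002  0.0138] |d| 0.014 levelturn [-0.001 -0.     0.   ] az -0.002 (or other way 3.139) q7 0.73
```

```bash
python3 -m jog '[[[0,0,0.008,0,0,0],[0,0,0.005,0,0,0],[0,0,0,0,0,0]]]'; python3 -m jog '[[[0,0,0,0,0,0],[0,0,0,0,0,0],[0,0,0,0,0,0],[0,0,0,0,0,0]]]' 0 25; python3 -m jog '[[[0,0,-0.02,0,0,0],[0,0,-0.04,0,0,0],[0,0,-0.06,0,0,0],[0,0,-0.06,0,0,0],[0,0,0,0,0,0]]]'; python3 - <<'E'
from h import *
st()
t=np.load('case.npy');c,s=np.cos(t[2]),np.sin(t[2]);x,y=-.043,.027
to(t[0]+c*x-s*y,t[1]+s*x+c*y,.19,69.35+90)
E
```

```text
clock: 24.9
tool_pos: [0.5103, -0.0423, 0.0102]
eef_rot: [-0.205, 0.979, -0.001, 0.002]
contact_force: [-0.5, 0.7, 0.5]
opening: 0.551
finger_force: 0.0
clock: 25.4
tool_pos: [0.5105, -0.0422, 0.0105]
eef_rot: [-0.206, 0.979, -0.001, 0.002]
contact_force: [-0.1, -0.8, 2.3]
opening: 0.284
finger_force: 25.0
clock: 26.02
tool_pos: [0.512, -0.0409, 0.1942]
eef_rot: [-0.206, 0.979, -0.001, 0.006]
contact_force: [0.4, 0.9, -1.0]
opening: 0.282
finger_force: 25.0
26.025 [ 0.512  -0.0409  0.1942] [[-0.915, -0.402, 0.012], [-0.402, 0.915, -0.0], [-0.011, -0.005, -1.0]] 0.28198559945475266 [ 0.4  0.9 -1. ] [ 0.61  0.84 -1.12  1.93  0.93  0.99  1.04]
shift [-0.0773  0.2943  0.0036] |d| 0.304 levelturn [-0.005  0.011  0.   ] az -0.796 (or other way 2.345) q7 1.04
```

```bash
python3 -m jog '[[[0.05,0.02,0,-0.005,0.011,0],[0,0,0,0,0,-0.16],[0,0,0,0,0,-0.16],[0,0,0,0,0,-0.16],[0,0,0,0,0,-0.16],[0,0,0,0,0,-0.156],[0,0,0,0,0,0],[0,0,0,0,0,0]]]'; python3 - <<'E'
from h import *
st()
t=np.load('case.npy');c,s=np.cos(t[2]),np.sin(t[2]);x,y=-.043,.027
to(t[0]+c*x-s*y,t[1]+s*x+c*y,.19,69.35+90)
E
```

```text
clock: 27.02
tool_pos: [0.4554, -0.044, 0.1894]
eef_rot: [-0.568, 0.823, 0.002, -0.004]
contact_force: [0.0, 0.6, -0.2]
opening: 0.291
finger_force: 25.0
27.025 [ 0.4554 -0.044   0.1894] [[-0.355, -0.935, -0.01], [-0.935, 0.355, -0.001], [0.004, 0.009, -1.0]] 0.2905204519350478 [ 0.   0.6 -0.2] [ 0.71  0.89 -1.3   2.07  1.02  1.07  1.66]
shift [-0.287   0.0994 -0.0009] |d| 0.304 levelturn [ 0.009 -0.004  0.   ] az -0.003 (or other way 3.139) q7 1.66
```

```bash
python3 -m jog '[[[-0.04,0.014,0,0.009,-0.004,0],[-0.041,0.014,0,0,0,0],[-0.041,0.014,0,0,0,0],[-0.041,0.014,0,0,0,0],[-0.041,0.014,0,0,0,0],[-0.041,0.014,0,0,0,0],[-0.041,0.014,0,0,0,0],[0,0,0,0,0,0],[0,0,0,0,0,0]]]'; python3 - <<'E'
from h import *
import pickle
st()
t=np.load('case.npy');c,s=np.cos(t[2]),np.sin(t[2]);x,y=-.043,.027
to(t[0]+c*x-s*y,t[1]+s*x+c*y,.085,69.35+90)
f,K,M=cam('wrist');save('w10',f);pickle.dump((f,K,M),open('w.pkl','wb'))
E
```

```text
clock: 28.15
tool_pos: [0.4649, 0.2575, 0.1896]
eef_rot: [-0.568, 0.823, -0.001, -0.0]
contact_force: [0.3, -0.9, -0.6]
opening: 0.282
finger_force: 25.0
28.15 [0.4649 0.2575 0.1896] [[-0.354, -0.935, 0.001], [-0.935, 0.354, -0.002], [0.001, -0.002, -1.0]] 0.28159335266087315 [ 0.3 -0.9 -0.6] [ 0.05  0.92 -1.22  1.87  0.98  1.11  1.22]
shift [-0.002   0.0015  0.1046] |d| 0.105 levelturn [-0.002 -0.001  0.   ] az -0.001 (or other way 3.141) q7 1.22
```

View pics/w10.png

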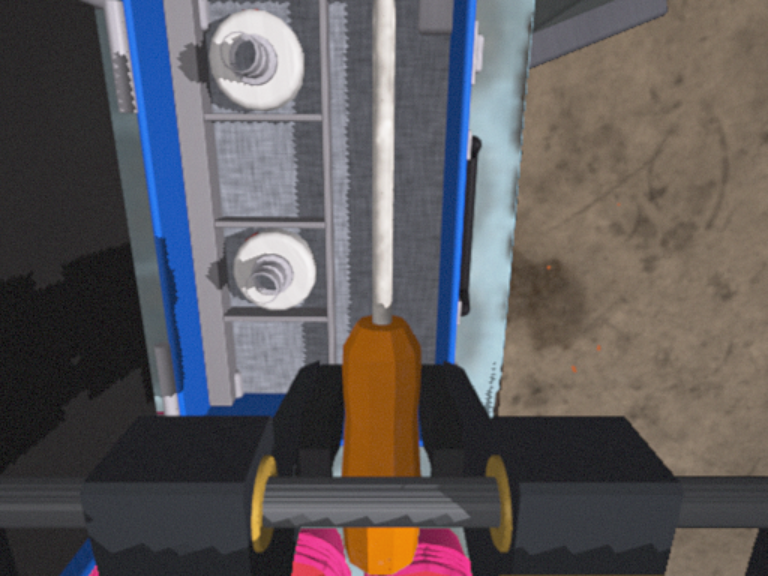

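```bash
python3 -m jog '[[[-0.002,0.001,0.05,-0.002,0,0],[0,0,0.04,0,0,0],[0,0,0.02,0,0,0],[0,0,0.02,0,0,0],[0,0,0.02,0,0,0],[0,0,0.012,0,0,0],[0,0,0,0,0,0]]]'; python3 - <<'E'
from h import *
t=np.load('case.npy');c,s=np.cos(t[2]),np.sin(t[2]);x,y=-.044,.027
to(t[0]+c*x-s*y,t[1]+s*x+c*y,.019,69.35+90)
E
```

```text
clock: 29.08
tool_pos: [0.4647, 0.2595, 0.0274]
eef_rot: [-0.568, 0.823, 0.0, -0.001]
contact_force: [-0.7, -0.2, -0.3]
opening: 0.285
finger_force: 25.0
shift [-0.      0.0014  0.0084] |d| 0.009 levelturn [ 0.001 -0.001  0.   ] az -0.001 (or other way 3.140) q7 1.00
```

```bash
python3 -m jog '[[[0,0.001,0.004,0,0,0],[0,0,0.004,0,0,0],[0,0,0,0,0,0]]]'; python3 -m jog '[[[0,0,0,0,0,0],[0,0,0,0,0,0],[0,0,0,0,0,0]]]' 0.032; python3 -m jog '[[[0,0,-0.02,0,0,0],[0,0,-0.03,0,0,0],[0,0,-0.06,0,0,0],[0,0,-0.06,0,0,0],[0,0,-0.04,0,0,0],[0,0,0,0,0,0]]]'; python3 - <<'E'
from h import *
st()
f,K,M=cam('wrist');g,_,_=cam('side');save('w11',np.hstack([f,g]),.75)
E
```

```text
clock: 29.45
tool_pos: [0.4639, 0.2609, 0.02]
eef_rot: [-0.569, 0.822, 0.0, -0.0]
contact_force: [-0.0, 0.1, -1.4]
opening: 0.283
finger_force: 25.0
clock: 29.82
tool_pos: [0.464, 0.2611, 0.0202]
eef_rot: [-0.569, 0.822, 0.0, 0.0]
contact_force: [-0.6, 0.4, -0.6]
opening: 0.364
finger_force: 0.0
clock: 30.58
tool_pos: [0.4648, 0.2625, 0.2332]
eef_rot: [-0.569, 0.822, 0.001, 0.003]
contact_force: [0.2, -0.1, -0.6]
opening: 0.357
finger_force: 0.0
30.575 [0.4648 0.2625 0.2332] [[-0.353, -0.936, 0.004], [-0.936, 0.353, 0.004], [-0.006, -0.003, -1.0]] 0.35720869220285156 [ 0.2 -0.1 -0.6] [ 0.06  0.86 -1.25  1.83  0.9   1.16  1.28]
```

View pics/w11.png

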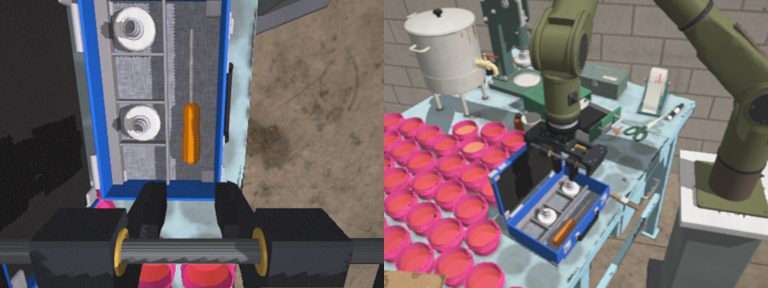

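```bash
python3 -m jog '[[[0,0,0,0,0,0.17],[0,0,0,0,0,0.17],[0,0,0,0,0,0.17],[0,0,0,0,0,0.17],[0,0,0,0,0,0.17],[0,0,0,0,0,0.17],[0,0,0,0,0,0.17],[0,0,0,0,0,0.17],[0,0,0,0,0,0.17],[0,0,0,0,0,0.17],[0,0,0,0,0,0.17],[0,0,0,0,0,0.17]]]' 0.028; python3 -m jog '[[[0,0,0,0,0,0.17],[0,0,0,0,0,0.17],[0,0,0,0,0,0.17],[0,0,0,0,0,0.17],[0,0,0,0,0,0.17],[0,0,0,0,0,0.17],[0,0,0,0,0,0.17],[0,0,0,0,0,0],[0,0,0,0,0,0]]]';  python3 - <<'E'
from h import *
st();to(.3946,-.1849,.2332,-28.9)
E
```

```text
clock: 32.17
tool_pos: [0.4632, 0.2598, 0.2282]
eef_rot: [0.406, 0.914, -0.001, -0.001]
contact_force: [0.4, 0.3, 0.0]
opening: 0.319
finger_force: 0.0
clock: 33.3
tool_pos: [0.4635, 0.2605, 0.2291]
eef_rot: [0.846, 0.533, -0.001, -0.0]
contact_force: [0.6, 0.1, -0.6]
opening: 0.314
finger_force: 0.0
33.3 [0.4635 0.2605 0.2291] [[0.431, 0.902, -0.002], [0.902, -0.431, -0.001], [-0.001, -0.002, -1.0]] 0.31444553794760444 [ 0.6  0.1 -0.6] [-0.35  0.6  -0.39  1.85  0.32  0.76 -1.37]
shift [-0.4315  0.13   -0.0037] |d| 0.451 levelturn [-0.002  0.001  0.   ] az 0.058 (or other way -3.083) q7 -1.37
```

```bash
python3 -m jog '[[[-0.043,0.013,0,0,0,0],[-0.043,0.013,0,0,0,0],[-0.043,0.013,0,0,0,0],[-0.043,0.013,0,0,0,0],[-0.043,0.013,0,0,0,0],[-0.043,0.013,0,0,0,0],[-0.043,0.013,0,0,0,0],[-0.043,0.013,0,0,0,0],[-0.043,0.013,0,0,0,0],[-0.044,0.013,0,0,0,0.058],[0,0,0,0,0,0],[0,0,0,0,0,0]]]';  python3 - <<'E'
from h import *
st();to(.3946,-.1849,.045,-28.9)
f,K,M=cam('wrist')
# bar detection: gray pixels near predicted handle
for d in(-.0575,0,.0575): print(proj(K,M,(.3946+d*.4833,-.1849+d*.8755,.06)))
import pickle;pickle.dump((f,K,M),open('w.pkl','wb'))
v=int(proj(K,M,(.3946+.02*.4833,-.1849+.02*.8755,.06))[1]);u=int(proj(K,M,(.3946,-.1849,.06))[0])
print(u,v,f[v,u-25:u+50].astype(int).sum(1).tolist())
E
```

```text
clock: 34.8
tool_pos: [0.3941, -0.1833, 0.2296]
eef_rot: [0.861, 0.508, 0.0, -0.001]
contact_force: [0.4, -0.5, -0.1]
opening: 0.317
finger_force: 0.0
34.8 [ 0.3941 -0.1833  0.2296] [[0.484, 0.875, -0.0], [0.875, -0.484, 0.001], [0.001, -0.001, -1.0]] 0.3171697294795097 [ 0.4 -0.5 -0.1] [ 0.63  0.49 -0.44  2.11  0.36  0.61 -0.57]
shift [-0.0014  0.0015  0.1846] |d| 0.185 levelturn [-0.001 -0.001  0.   ] az -0.001 (or other way 3.141) q7 -0.57
[254.63023254 227.32334773]
[254.67466981 173.78659836]
[254.72435954 113.92183022]
254 153 [411, 394, 387, 387, 374, 387, 370, 370, 364, 365, 373, 368, 368, 362, 371, 367, 344, 297, 277, 291, 285, 312, 342, 377, 394, 416, 453, 472, 453, 425, 392, 350, 346, 347, 337, 281, 301, 330, 346, 357, 360, 357, 364, 370, 354, 369, 369, 361, 359, 370, 370, 364, 356, 369, 359, 335, 375, 429, 379, 237, 149, 146, 153, 176, 219, 241, 251, 253, 247, 261, 253, 254, 265, 204, 142]
```

```bash
python3 -m jog '[[[-0.001,0.001,0.05,0,0,0],[0,0,0.05,0,0,0],[0,0,0.04,0,0,0],[0,0,0.03,0,0,0],[0,0,0.014,0,0,0],[0,0,0,0,0,0]]]' && python3 -m jog '[[[0,0,0,0,0,0],[0,0,0,0,0,0],[0,0,0,0,0,0]]]' 0 25; python3 -m jog '[[[0,0.01,0,0,0,0],[0,0.016,0,0,0,0],[0,0.016,0,0,0,0],[0,0.016,0,0,0,0],[0,0.016,0,0,0,0],[0,0.016,0,0,0,0],[0,0.016,0,0,0,0],[0,0.016,0,0,0,0],[0,0.012,0,0,0,0],[0,0.006,0,0,0,0],[0,0,0,0,0,0]]]'; python3 - <<'E'
from h import *
to(.5203,-.2536,.045,-28.9)
E
```

```text
clock: 35.6
tool_pos: [0.3951, -0.1835, 0.0455]
eef_rot: [0.861, 0.509, -0.001, -0.002]
contact_force: [-0.1, 0.0, 1.1]
opening: 0.316
finger_force: 0.0
clock: 35.98
tool_pos: [0.3952, -0.1848, 0.0469]
eef_rot: [0.862, 0.507, 0.0, -0.001]
contact_force: [-0.3, 3.5, 4.7]
opening: 0.116
finger_force: 25.0
clock: 37.35
tool_pos: [0.5195, -0.2533, 0.047]
eef_rot: [0.862, 0.507, 0.002, 0.0]
contact_force: [2.8, 2.4, 3.7]
opening: 0.112
finger_force: 25.0
shift [0.0001 0.0009 0.002 ] |d| 0.002 levelturn [ 0.002 -0.003  0.   ] az -0.003 (or other way 3.139) q7 -0.72
```

Nearly home; push on gently until the stop is felt.

```bash
python3 -m jog '[[[0,0.001,0,0,0,0],[0,0.001,0,0,0,0],[0,0.001,0,0,0,0],[0,0,0,0,0,0]]]'
```

```text
clock: 37.85
tool_pos: [0.5202, -0.2537, 0.0469]
eef_rot: [0.862, 0.507, 0.0, -0.001]
contact_force: [-0.1, 2.6, 8.7]
opening: 0.109
finger_force: 25.0
```

```bash
python3 -m jog '[[[0,0.0015,0.001,0,0,0],[0,0.0015,0,0,0,0],[0,0,0,0,0,0]]]'; python3 -m jog '[[[0,0,0,0,0,0],[0,0,0,0,0,0]]]' 0.028;python3 -m jog '[[[0,-0.002,0,0,0,0],[0,0,-0.05,0,0,0],[0,0,-0.06,0,0,0],[0,0,-0.06,0,0,0],[0,0,-0.06,0,0,0],[0,0,0,0,0,0]]]'; python3 - <<'E'
from h import *
st();f,K,M=cam('side');cv2.imwrite('pics/s.png',f[:,:,::-1])
E
```

```text
clock: 38.22
tool_pos: [0.5202, -0.2537, 0.0468]
eef_rot: [0.861, 0.508, -0.002, -0.003]
contact_force: [-6.9, 8.2, 21.7]
opening: 0.114
finger_force: 25.0
clock: 38.48
tool_pos: [0.5218, -0.257, 0.0448]
eef_rot: [0.862, 0.507, -0.001, -0.001]
contact_force: [-0.1, 0.8, 0.9]
opening: 0.306
finger_force: 0.0
clock: 39.22
tool_pos: [0.5238, -0.2562, 0.2796]
eef_rot: [0.862, 0.507, 0.003, 0.003]
contact_force: [-0.2, 0.2, -0.1]
opening: 0.317
finger_force: 0.0
39.225 [ 0.5238 -0.2562  0.2796] [[0.486, 0.874, 0.008], [0.874, -0.486, -0.002], [0.002, 0.008, -1.0]] 0.31677569171180736 [-0.2  0.2 -0.1] [ 0.71  0.63 -0.58  1.64  0.4   0.98 -0.51]
```

```bash
python3 - <<'E'
from h import *
import pickle
f,K,M=pickle.load(open('c.pkl','rb'))['side']
t=np.load('case.npy');c,s=np.cos(t[2]),np.sin(t[2])
W=lambda x,y,z:(t[0]+c*x-s*y,t[1]+s*x+c*y,z)
for th in(1.2,1.35,1.5,1.57,1.7,1.85):
    for off in(0,.018): # inner rim, outer face
        x=.086-.172*np.cos(th)+off*np.sin(th);z=.066+.172*np.sin(th)+off*np.cos(th)
        print(th,off,[np.round(proj(K,M,W(x,y,z))*1.5).tolist() for y in(-.136,.136)],np.round(W(x,0,z),3))
for n,p in(('FR',(-.086,-.136,.066)),('FL',(-.086,.136,.066)),('BR',(.086,-.136,.066)),('BL',(.086,.136,.066))):print(n,np.round(proj(K,M,W(*p))*1.5))
E
```

```text
1.2 0 [[388.0, 262.0], [262.0, 386.0]] [0.517 0.211 0.226]
1.2 0.018 [[378.0, 254.0], [251.0, 376.0]] [0.533 0.205 0.233]
1.35 0 [[373.0, 252.0], [245.0, 373.0]] [0.54  0.202 0.234]
1.35 0.018 [[363.0, 246.0], [234.0, 365.0]] [0.557 0.196 0.238]
1.5 0 [[358.0, 244.0], [229.0, 362.0]] [0.564 0.193 0.238]
1.5 0.018 [[348.0, 240.0], [217.0, 356.0]] [0.581 0.187 0.239]
1.57 0 [[352.0, 241.0], [221.0, 358.0]] [0.575 0.189 0.238]
1.57 0.018 [[341.0, 237.0], [210.0, 352.0]] [0.592 0.183 0.238]
1.7 0 [[339.0, 237.0], [208.0, 352.0]] [0.596 0.181 0.237]
1.7 0.018 [[329.0, 235.0], [197.0, 348.0]] [0.613 0.175 0.234]
1.85 0 [[325.0, 235.0], [194.0, 347.0]] [0.62  0.172 0.231]
1.85 0.018 [[316.0, 234.0], [184.0, 344.0]] [0.636 0.166 0.226]
FR [451. 369.]
FL [346. 507.]
BR [357. 327.]
BL [243. 445.]
```

```bash
python3 -m jog '[[[0,0,0,0.008,-0.002,-0.17],[0,0,0,0,0,-0.17],[0,0,0,0,0,-0.17],[0,0,0,0,0,-0.17],[0,0,0,0,0,-0.17],[0,0,0,0,0,-0.17],[0,0,0,0,0,-0.17],[0,0,0,0,0,-0.17],[0,0,0,0,0,-0.17],[0,0,0,0,0,-0.17],[0,0,0,0,0,0]]]' 0 10; python3 - <<'E'
from h import *
st();to(.621,.172,.29,69.35)
E
```

```text
clock: 40.65
tool_pos: [0.52, -0.2555, 0.2728]
eef_rot: [0.188, 0.982, 0.001, -0.007]
contact_force: [-0.5, 0.3, 0.1]
opening: 0.005
finger_force: 0.0
40.65 [ 0.52   -0.2555  0.2728] [[-0.929, 0.37, -0.013], [0.37, 0.929, 0.004], [0.014, -0.001, -1.0]] 0.004655387302778239 [-0.5  0.3  0.1] [ 0.92  0.77 -1.03  1.63  0.7   1.17  0.91]
shift [ 0.0647  0.4345 -0.0166] |d| 0.440 levelturn [-0.001 -0.014  0.   ] az -0.019 (or other way 3.123) q7 0.91
```

```bash
python3 -m jog '[[[0,0.043,-0.017,-0.001,-0.014,-0.019],[0,0.043,0,0,0,0],[0,0.044,0,0,0,0],[0,0.044,0,0,0,0],[0,0.044,0,0,0,0],[0,0.044,0,0,0,0],[0,0.044,0,0,0,0],[0,0.044,0,0,0,0],[0,0.044,0,0,0,0],[0,0.044,0,0,0,0],[0,0,0,0,0,0],[0,0,0,0,0,0]]]'; python3 - <<'E'
from h import *
st();to(.621,.172,.29,69.35)
f,K,M=cam('wrist');save('w12',f)
E
```

```text
clock: 42.15
tool_pos: [0.6755, 0.1534, 0.2908]
eef_rot: [0.179, 0.984, -0.001, 0.002]
contact_force: [0.2, -0.5, 0.5]
opening: 0.003
finger_force: 0.0
42.15 [0.6755 0.1534 0.2908] [[-0.936, 0.353, 0.003], [0.353, 0.936, -0.003], [-0.004, -0.002, -1.0]] 0.003470886963989894 [ 0.2 -0.5  0.5] [ 0.11  0.87 -0.94  1.25  0.69  1.35  0.42]
shift [ 0.0576 -0.0018  0.0006] |d| 0.058 levelturn [-0.002  0.004  0.   ] az -0.000 (or other way 3.141) q7 0.42
```

```bash
python3 -m jog '[[[0.045,-0.001,0,-0.002,0.004,0],[0,0,0.025,0,0,0],[0,0,0.025,0,0,0],[0,0,0.025,0,0,0],[0,0,0,0,0,0]]]'; python3 -m jog '[[[0.01,0,0,0,0,0],[0.01,0,0,0,0,0],[0.01,0,0,0,0,0],[0,0,0,0,0,0]]]'; python3 - <<'E'
from h import *
st()
t=np.load('case.npy');c,s=np.cos(t[2]),np.sin(t[2]);d=np.array(get_state()['tool_pos'][:2])-t[:2];print('case',c*d[0]+s*d[1],-s*d[0]+c*d[1])
E
```

```text
clock: 42.82
tool_pos: [0.6326, 0.1663, 0.2148]
eef_rot: [0.18, 0.984, -0.001, -0.001]
contact_force: [-0.2, 0.8, -0.0]
opening: 0.006
finger_force: 0.0
clock: 43.32
tool_pos: [0.6047, 0.1804, 0.2176]
eef_rot: [0.178, 0.984, 0.001, 0.001]
contact_force: [-0.2, 0.6, 0.3]
opening: 0.006
finger_force: 0.0
43.325 [0.6047 0.1804 0.2176] [[-0.937, 0.35, 0.002], [0.35, 0.937, 0.002], [-0.001, 0.002, -1.0]] 0.006426297259951335 [-0.2  0.6  0.3] [ 0.1   0.86 -0.93  1.55  0.74  1.11  0.22]
case 0.11629302321055723 0.0023623441552779803
```

```bash
python3 -c "
import numpy as np
th=np.array([1.55,1.45,1.35,1.25,1.15,1.05,.95,.85,.75,.65,.55,.45,.35,.25,.15,.07,0,-.02]);r=.15
x=.086-r*np.cos(th)+.018*np.sin(th)+.009;z=.066+r*np.sin(th)+.018*np.cos(th)
print(x[0],z[0]);print([(round(-a,4),round(-b,4)) for a,b in zip(np.diff(x),np.diff(z))])"; python3 -m jog '[[[0.006,0,0,0,0,0],[0.006,0,0,0,0,0],[0.006,0,0,0,0,0],[0,0,0,0,0,0]]]'
```

```text
0.10987688358494455 0.21634187152885923
[(np.float64(0.0151), np.float64(-0.0007)), (np.float64(0.0151), np.float64(0.0008)), (np.float64(0.0149), np.float64(0.0023)), (np.float64(0.0146), np.float64(0.0038)), (np.float64(0.0142), np.float64(0.0052)), (np.float64(0.0136), np.float64(0.0066)), (np.float64(0.0129), np.float64(0.0079)), (np.float64(0.012), np.float64(0.0092)), (np.float64(0.011), np.float64(0.0103)), (np.float64(0.01), np.float64(0.0114)), (np.float64(0.0088), np.float64(0.0123)), (np.float64(0.0075), np.float64(0.0131)), (np.float64(0.0061), np.float64(0.0138)), (np.float64(0.0047), np.float64(0.0143)), (np.float64(0.0027), np.float64(0.0118)), (np.float64(0.0016), np.float64(0.0104)), (np.float64(0.0003), np.float64(0.003))]
clock: 43.82
tool_pos: [0.5876, 0.1865, 0.2168]
eef_rot: [0.178, 0.984, 0.001, -0.0]
contact_force: [0.8, -0.1, 1.0]
opening: 0.008
finger_force: 0.5
```

```bash
python3 -m jog '[[[0.0151,0,0.0008,0,0,0],[0.0149,0,0.0021,0,0,0],[0.0146,0,0.0036,0,0,0],[0.0142,0,0.005,0,0,0],[0.0137,0,0.0064,0,0,0],[0.013,0,0.0077,0,0,0],[0,0,0,0,0,0]]]'
```

```text
clock: 44.7
tool_pos: [0.5063, 0.2162, 0.1903]
eef_rot: [0.177, 0.984, -0.0, -0.001]
contact_force: [0.2, 0.4, 0.8]
opening: 0.002
finger_force: 0.0
```

```bash
python3 -m jog '[[[0.012,0,0.009,0,0,0]]]'; python3 -m jog '[[[0.0112,0,0.0102,0,0,0]]]'; python3 - <<'E'
from h import *
f,K,M=cam('side')
t=np.load('case.npy');c,s=np.cos(t[2]),np.sin(t[2])
W=lambda x,y,z:(t[0]+c*x-s*y,t[1]+s*x+c*y,z)
# +y corner of the lid free edge and blue response along its side edge for each angle
hsv=cv2.cvtColor(f,cv2.COLOR_RGB2HSV)
blue=(abs(hsv[...,0].astype(int)-110)<12)&(hsv[...,1]>130)&(hsv[...,2]>60)
for th in np.arange(.4,1.7,.1):
    r=[]
    for y in np.linspace(.06,.13,15):
        x=.086-.172*np.cos(th)+.009*np.sin(th);z=.066+.172*np.sin(th)+.009*np.cos(th)
        u,v=proj(K,M,W(x,y,z)).astype(int);r.append(blue[v-1:v+2,u-1:u+2].mean())
    print(round(th,2),round(np.mean(r),2),u,v)
E
```

```text
clock: 44.82
tool_pos: [0.4978, 0.2198, 0.1821]
eef_rot: [0.179, 0.984, 0.001, 0.001]
contact_force: [1.5, -1.1, 1.3]
opening: 0.007
finger_force: 1.0
clock: 44.95
tool_pos: [0.4868, 0.224, 0.1717]
eef_rot: [0.179, 0.984, 0.001, 0.0]
contact_force: [1.1, -0.6, 0.5]
opening: 0.009
finger_force: 0.9
0.4 0.0 222 307
0.5 0.0 218 300
0.6 0.04 213 293
0.7 0.71 207 285
0.8 1.0 201 278
0.9 0.91 194 271
1.0 0.82 187 264
1.1 0.0 180 257
1.2 0.0 173 251
1.3 0.0 165 246
1.4 0.0 158 241
1.5 0.0 151 237
1.6 0.0 144 233
```

```bash
python3 -m jog '[[[0.0102,0,0.0105,0,0,0],[0.009,0,0.0118,0,0,0],[0.0079,0,0.0127,0,0,0],[0.0066,0,0.0134,0,0,0],[0.0052,0,0.014,0,0,0],[0.003,0,0.01,0,0,0],[0,0,0,0,0,0]]]'; python3 - <<'E'
from h import *
st()
t=np.load('case.npy');c,s=np.cos(t[2]),np.sin(t[2]);d=np.array(get_state()['tool_pos'][:2])-t[:2];print('case',c*d[0]+s*d[1],-s*d[0]+c*d[1])
E
```

```text
clock: 45.88
tool_pos: [0.447, 0.2388, 0.0989]
eef_rot: [0.178, 0.984, 0.0, -0.0]
contact_force: [0.4, -0.4, -0.8]
opening: 0.009
finger_force: 0.0
45.875 [0.447  0.2388 0.0989] [[-0.936, 0.351, -0.001], [0.351, 0.936, 0.001], [0.001, 0.0, -1.0]] 0.009202660346086052 [ 0.4 -0.4 -0.8] [-0.13  0.88 -0.77  2.02  1.01  0.68 -0.36]
case -0.05182466721861306 0.001368891970435153
```

Now straight down to z ≈ 0.084, slowly.

```bash
python3 -m jog '[[[0,0,0.005,0,0,0],[0,0,0.005,0,0,0],[0,0,0.003,0,0,0],[0,0,0,0,0,0]]]'; python3 -m jog '[[[0,0,0.0015,0,0,0],[0,0,0.0015,0,0,0],[0,0,0,0,0,0]]]'
```

```text
clock: 46.38
tool_pos: [0.4476, 0.239, 0.0863]
eef_rot: [0.178, 0.984, 0.001, 0.0]
contact_force: [-0.2, 0.1, 0.2]
opening: 0.002
finger_force: 0.0
clock: 46.75
tool_pos: [0.4476, 0.2391, 0.0849]
eef_rot: [0.178, 0.984, 0.001, 0.001]
contact_force: [-1.6, -2.5, 14.7]
opening: 0.003
finger_force: 7.2
```

```bash
python3 -m jog '[[[0,0,0.001,0,0,0],[0,0,0,0,0,0]]]'; python3 -m jog '[[[0,0,-0.005,0,0,0],[0,0,-0.03,0,0,0],[0,0,-0.05,0,0,0],[0,0,-0.05,0,0,0],[0,-0.05,-0.03,0,0,0],[0,-0.05,0,0,0,0],[0,-0.05,0,0,0,0],[0,-0.05,0,0,0,0],[0,0,0,0,0,0]]]'; python3 - <<'E'
from h import *
f,K,M=cam('side');g,_,_=cam('wrist');save('fin',np.hstack([f[60:,100:],g[:324,100:]]),.95)
E
```

```text
clock: 47.0
tool_pos: [0.4476, 0.2391, 0.0848]
eef_rot: [0.178, 0.984, 0.001, 0.002]
contact_force: [-3.9, -4.2, 24.2]
opening: 0.007
finger_force: 11.9
clock: 48.12
tool_pos: [0.3752, 0.0473, 0.2465]
eef_rot: [0.181, 0.983, -0.001, -0.001]
contact_force: [1.1, 1.4, 0.5]
opening: 0.004
finger_force: 0.0
```

View pics/fin.png

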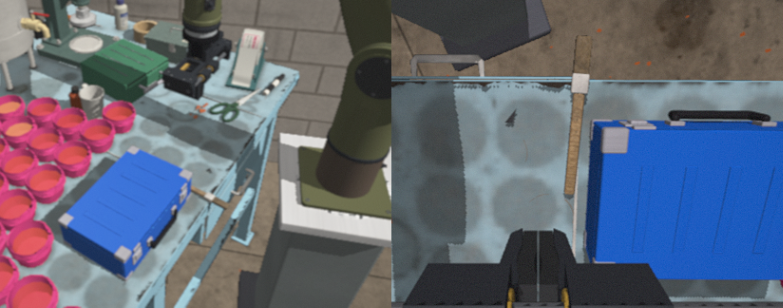

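```bash
python3 -c "
from plant import *
print(finish_job())"
```

```text
the job is handed in; nothing more can be done
None
```

The job is handed in at about 48 s: both heads found in the drawer stand shank up in bays 1 and 3, the screwdriver lies lengthways in the front tray, the drawer is pushed home to its stop and the lid was lowered gently shut, though no verdict came back and I could not see inside the case once the lid was down.

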